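Eject a battery pack from the charging dock and catch it

TASK

The blue battery pack in the twin charging dock is wanted for the next race. Press the eject key of its bay with one fingertip while your other finger waits in front of the pack and traps it as it springs out, then draw that finger slowly back with the pack still pushing against it until the spring is spent, and take your hand away so that the pack is left standing part-way out of its bay on the dock. Use only your fingers, do not lift the pack, do not let the pack shoot out, leave the orange pack latched in its bay, and do not disturb the radio handset, cone and striped block round the dock.

Things in the scene. Friction and masses are not known exactly. Their poses are not given: they have to be found in the camera images.
- dock: Dark grey twin charging dock, fixed, 166 mm deep (x) by 176 wide (y), hood 55 high. Origin at table height on its middle line, below the front faces of the latched packs; x from its front to its back, y to the left seen from its front, z up. Packs slide on its flat deck, 20 mm above the table, front edge at x = -70 mm; before the bays (x under 0) only the keys and 4 mm catches stand on the deck.
- bay_left (a point): Mouth of the left bay (middle of its width, on the deck): at x = 0, y = +25, z = 20 mm in the dock's frame. The bay's side walls are 39 mm apart from x = 4 mm backward, 52 mm high above the table; the hood covers it from x = 24 mm backward. Its eject key is key_left, outboard of it.
- bay_right (a point): The same for the right bay, at x = 0, y = -25, z = 20 mm in the dock's frame. Its eject key is key_right.
- pack_blue: Blue battery pack with a pale band, 70 long (x) x 36 wide (y) x 28 mm high, about 90 g, loose, latched in either bay. Origin at the centre of its underside, axes parallel to the dock's; latched at x = 35 mm in the dock's frame. Its key frees it and a spring drives it toward the dock's -x (3 N, falling to 1.5 N at the end of the 40 mm stroke). Unstopped it shoots off the deck (sliding friction about 0.25).
- pack_orange: Orange battery pack of the same shape, latched in the other bay, to be left there. Origin and axes as for the blue pack.
- key_left_top (a point): Centre of the top of the left (+y) eject key, light grey and ridged, 22 (x) by 24 mm (y), at x = -34, y = +68 mm in the dock's frame, 35 mm above the table. It goes straight down 6 mm to 29 mm, takes 2 to 4 N plus up to 1 N of friction, frees its pack after about 4 mm and springs back when let go. Its surround is 25 mm above the table.
- key_right_top (a point): The same for the right (-y) eject key, at x = -34, y = -68 mm in the dock's frame.
- key_left (a joint): Travel of the left key: 0 up, 0.006 m fully pressed.
- key_right (a joint): Travel of the right key: 0 up, 0.006 m fully pressed.
- handset: Black two-stick radio handset, 102 x 110 x 38 mm, loose, beside the dock on its -y side. Origin at the centre of its underside.
- cone_0: Small orange traffic cone, 26 x 26 x 30 mm, loose, beside the dock on its +y side. Origin at the centre of its underside.
- barrier_block_0: Red and white striped guard block, 16 x 100 x 24 mm, loose, beside the dock on its +y side. Origin at the centre of its underside.
Mind the look-alikes: they are no part of the job. Of the things shaped like the pack_orange, the orange one is meant.

How it is judged:
On the way:
1. the blue pack has sprung from its catch and is trapped against a finger before the spring is spent (6 to 37 mm out) (x of pack_blue in the frame of dock between -0.002 and 0.029 m and contact force between the fingers and pack_blue above 0.3 N), for 0.1 s.
At the end, for the whole second after the job is handed in: The blue pack stands still and upright on the dock's deck, in line with its bay, 34 to 60 mm out of its latched place, touched by nothing of the robot; the orange pack is still latched in its bay (within 4 mm) and both keys are up (x of pack_blue in the frame of dock between -0.025 and 0.001 m and z of pack_blue in the frame of dock between 0.016 and 0.024 m and angle between the x axis of pack_blue and the x axis of dock, either way round below 0.15 rad and angle between pack_blue's own z axis and vertical below 0.1 rad and linear speed of pack_blue below 0.01 m/s and x of pack_orange in the frame of dock above 0.031 m and value of joint each of key_left, key_right below 0.002 m).
It fails at once if the blue pack shoots out: more than 65 mm from its latched place, or off the deck (x of pack_blue in the frame of dock below -0.03 m or z of pack_blue in the frame of dock below 0.012 m).
It fails at once if the blue pack is lifted or tipped (z of pack_blue in the frame of dock above 0.027 m or angle between pack_blue's own z axis and vertical above 0.25 rad).
It fails at once if something other than the fingers presses on the dock or its keys (over 3 N) (contact force between the arm and dock above 3 N).
It fails at once if the orange pack is ejected, moved or lifted (distance of pack_orange from where it was at the start of the episode above 0.006 m).
It fails at once if the radio handset, cone or striped block are disturbed (moved more than 10 mm) (distance of any of handset, cone_0, barrier_block_0 from where it was at the start of the episode above 0.01 m).
It also fails if it takes over 32 s, if anything falls off the work surface, if the arm or the gripper's body presses on something with over 40 N, if the wrist force passes 120 N, or if a joint passes its speed limit or range.

ROBOT

A 7-joint arm with a two-finger parallel gripper is mounted at the origin on the work surface; the furniture and walls round the work are solid. World frame = base frame: x ahead of the robot, y to its left, z up, the work surface at z = 0. Lengths are in m, angles in rad, forces in N, time in s.
With the tool pointing down it reaches from about 0.425 to 0.875 m from the base axis. Payload 4.7 kg.
Tool frame: the origin (TCP) lies where the fingers leave the gripper's body, on its centre line; the fingertips stand 70 mm ahead of it and the grasp point (between the pads) lies 51 mm ahead of it; z points along the fingers, y is the line along which they close (so a half turn about z gives the same grasp; the last joint's range is limited). The gripper opens to 87 mm and grips with 3 to 60 N. Pads are 19 mm wide; open, the fingers measure 117 mm over their backs; the gripper's body (75 mm by 190 mm) begins 51 mm behind the grasp point.
Start: joints at [1.313, 0.321, -0.07, 1.45, 0.023, 1.371, -0.057], TCP at [0.174, -0.626, 0.292] pointing down, gripper open.
Joint ranges: [-2.86, 2.86], [-0.3, 2.09], [-1.38, 1.24], [0.06, 2.45], [-1.56, 4.7], [0.09, 2.05], [-2.69, 2.69]. Speed limits (rad/s): [2.57, 2.57, 3.14, 3.14, 3.14, 3.14, 3.14].

INTERFACE

Orientations are given as a rotation vector (axis times angle).
In Python, from bench import ctrl gives the robot as it stands.
- The arm moves only by the tool drive_tool, never from a script. Its argument "motion" is a list of rows, each a list of 3 entries, a list of its own where there are three numbers: the shift along the tool's x, y, z in cm, then the turn, a rotation vector about the tool's x, y, z in degrees, then the opening, from -1 (shut) to 1 (fully open). In form: [[[x, y, z], [ax, ay, az], claw], ...]. A call has 1 to 12 rows; each row shifts and turns the commanded pose from where the row before left it, along the tool's axes as they then stand; what a row does not reach is not made up. A row lasts 1/8 s, in which the tool goes at most 62.5 mm and 10.7 degrees, less where a joint would pass 70% of its speed; a pose out of reach is approached as far as the arm can. A call with a gripper value outside its range is refused whole. The fingers move at their own pace and stop on an object; "force" is the grip in N (left out, the last holds). Time passes only in rows, so rows that do not move let the fingers close. It gives the time, the measured TCP pose, the force, the opening and the grip force at its end, in the units of the state.
- ctrl.get_state(): the state, without advancing time (a new reading comes with each control period).
- ctrl.get_image(name): name is "scene" or "top"; returns the picture (384x512x3 uint8, red, green, blue); there is no depth.
- ctrl.calibration(name): a dict with "K" (3x3 intrinsics, pixels), "origin" and "attitude" of the camera in the world. Camera axes: x right, y up, looking along -z (the intrinsics and any distortion apply to the point x, -y, -z); pixel columns grow to the right and rows downward; lengths in m; the calibration is good to about 2 mm. A picture is of the moment at which its call begins. calibration takes no time and is no camera call.
- ctrl.close_job(): hands the job in; it is judged then, once.
The state is a dict: "time": time; "joint_positions": joint angles; "qd": joint speeds; "joint_torque": joint torques, N m; "position": TCP position; "tool_rot": TCP orientation; "ft_force": force on the tool from outside, world axes, zero at the start; "torque": the same for the moment, N m; "grip_width": opening from 0.0 (shut) to 1.0 (fully open); "grip_force": force on a finger pad.
Only numpy, scipy, OpenCV 4.12 (cv2) and the standard library are available. Lean on these libraries where they do the work, as an engineer would, in place of code of your own. Each camera call takes 0.05 s, during which the arm holds its last target. There are 200 camera calls.

## Working session

There is one attempt and no reset: what is moved stays moved. The work goes in short steps, Python scripts to look and compute and a tool call to move; the robot and the scene stay as the last step left them, time stands still between calls to the robot, and variables do not carry over. Pictures are saved under pics/ and viewed, at most 10 in all, crops included, and the job is handed in when it is done.

Besides the shell and the picture viewer there is one more tool, called after ">>>" by a JSON object that holds its "fn" and its "kwargs". drive_tool: Moves the arm, as the interface text tells. Its arguments: {"type":"object","properties":{"motion":{"type":"array","items":{"type":"array"}},"force":{"type":"number"}},"required":["motion"]}

```bash
mkdir -p pics; python3 - <<'E'
from bench import ctrl
import cv2
for n in("scene","top"):
    im=ctrl.get_image(n); cv2.imwrite(f"pics/{n}0.png",im[:,:,::-1])
    print(n,ctrl.calibration(n))
print(ctrl.get_state())
E
```

```text
scene {'K': array([[427.05220866,   0.        , 254.23399602],
       [  0.        , 427.05220866, 194.83396507],
       [  0.        ,   0.        ,   1.        ]]), 'origin': array([7.31501709e-04, 2.85236872e-01, 7.37675599e-01]), 'attitude': array([ 0.49486754, -0.91214247, -2.05135087])}
top {'K': array([[499.37599519,   0.        , 251.71850442],
       [  0.        , 499.37599519, 193.00580303],
       [  0.        ,   0.        ,   1.        ]]), 'origin': array([ 0.51833655, -0.13442779,  1.22533008]), 'attitude': array([ 0.04867975, -0.07578263, -1.57154622])}
{'time': 0.1, 'joint_positions': array([ 1.31308934,  0.32171734, -0.07010282,  1.45156303,  0.02261032,
        1.3707875 , -0.05691698]), 'qd': array([ 0.00059975, -0.00165177,  0.00027466, -0.00241391,  0.00132321,
        0.0022195 ,  0.00203149]), 'joint_torque': array([ 7.46634464e-05, -4.92571235e+01, -4.05735746e-01, -3.13398421e+01,
       -6.40459196e-02,  3.94616753e-02,  5.79726816e-05]), 'position': array([ 0.1743728 , -0.62578158,  0.29128637]), 'tool_rot': array([-3.11097743e+00, -4.25463099e-01,  5.10945962e-04]), 'ft_force': array([-0.53495414,  0.69595563, -0.13284625]), 'torque': array([-0.0156887 , -0.00369316,  0.04328047]), 'grip_force': 0.0, 'grip_width': 0.9969766945228828}
```

View pics/top0.png

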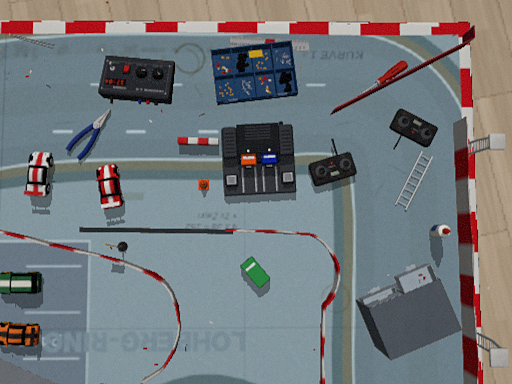

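View pics/scene0.png

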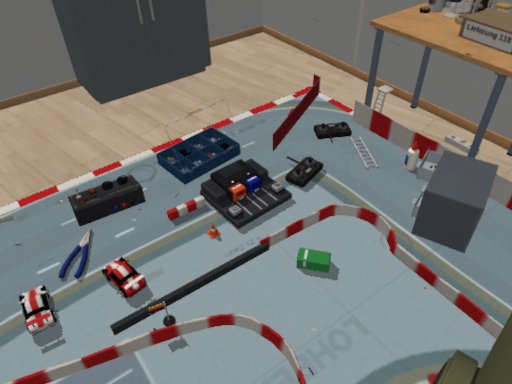

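```bash
cat > h.py <<'E'
import numpy as np, cv2
from bench import ctrl
from scipy.spatial.transform import Rotation as R
def ray(n,px,z):
    c=ctrl.calibration(n); K=c["K"]; d=np.linalg.inv(K)@[px[0],px[1],1]
    d=R.from_rotvec(c["attitude"]).apply(d*[1,-1,-1]); o=c["origin"]
    return o+d*(z-o[2])/d[2]
def proj(n,p):
    c=ctrl.calibration(n); q=R.from_rotvec(c["attitude"]).inv().apply(np.array(p)-c["origin"])*[1,-1,-1]
    q=c["K"]@q; return q[:2]/q[2]
E
python3 - <<'E'
from h import *
for n,(x0,y0,x1,y1) in {"top":(215,112,362,205),"scene":(190,150,330,235)}.items():
    im=cv2.imread(f"pics/{n}0.png"); hsv=cv2.cvtColor(im,cv2.COLOR_BGR2HSV); roi=np.zeros(im.shape[:2],np.uint8); roi[y0:y1,x0:x1]=255
    for nm,lo,hi,z in(("blue",(105,130,60),(130,255,255),.048),("orange",(3,150,120),(18,255,255),.048),("grey",(0,0,125),(180,45,255),.035)):
        m=cv2.inRange(hsv,lo,hi)&roi
        N,l,s,c=cv2.connectedComponentsWithStats(m)
        for i in range(1,N):
            if s[i,4]>15: print(n,nm,s[i],c[i].round(1),ray(n,c[i],z).round(4))
    cv2.imwrite(f"pics/{n}_crop.png",cv2.resize(im[y0:y1,x0:x1],None,fx=5,fy=5,interpolation=cv2.INTER_CUBIC))
E
```

```text
top blue [261 153  16  11 120] [268.6 158.3] [ 0.6946 -0.1952  0.048 ]
top orange [241 154  15  11 112] [247.9 159.9] [ 0.6908 -0.1459  0.048 ]
top grey [215 129   4   5  16] [216.3 131.2] [ 0.7625 -0.07    0.035 ]
top grey [215 137   4   7  23] [216.2 139.9] [ 0.7413 -0.0698  0.035 ]
top grey [294 151  39   6 153] [312.5 153.7] [ 0.7078 -0.3018  0.035 ]
top grey [264 155  11   3  28] [269.3 156.1] [ 0.7019 -0.1977  0.035 ]
top grey [215 157   7   5  31] [218.  159.3] [ 0.6942 -0.0743  0.035 ]
top grey [243 156  11   3  31] [248.1 157.1] [ 0.6995 -0.1466  0.035 ]
top grey [283 172  10  10  51] [287.  176.7] [ 0.652 -0.24   0.035]
top grey [227 175   9   9  56] [231.1 179.3] [ 0.6458 -0.1058  0.035 ]
top grey [275 174   3  17  21] [276.1 182.5] [ 0.638  -0.2136  0.035 ]
top grey [267 175  66  30 668] [306.  194.4] [ 0.6093 -0.2852  0.035 ]
top grey [242 177   2  16  23] [242.7 183.4] [ 0.6358 -0.1334  0.035 ]
top grey [255 177   2  15  22] [255.5 184.2] [ 0.634  -0.1641  0.035 ]
top grey [263 176   2  15  22] [263.3 184.2] [ 0.634  -0.1829  0.035 ]
top grey [215 180  38  25 232] [223.
[... 439 characters left out ...]
.9] [ 0.8437 -0.13    0.048 ]
scene blue [245 174  16  19 127] [252.9 182.9] [ 0.6829 -0.1868  0.048 ]
scene orange [229 183  16  18  90] [236.7 189.5] [ 0.6865 -0.1398  0.048 ]
scene orange [207 231  13   4  39] [212.4 232.8] [ 0.5973 -0.0135  0.048 ]
scene grey [ 190  150  140   53 1667] [267.9 164.4] [ 0.7342 -0.2738  0.035 ]
scene grey [272 185  11   4  18] [276.1 186.3] [ 0.6487 -0.2345  0.035 ]
scene grey [ 216  184  114   51 1852] [287.1 211.9] [ 0.5586 -0.1968  0.035 ]
scene grey [190 202  27  24 167] [203.1 215.8] [ 0.6692 -0.0308  0.035 ]
scene grey [229 208  11   5  20] [232.9 210.1] [ 0.6424 -0.0979  0.035 ]
scene grey [294 217  36  18 350] [317.  228.3] [ 0.4757 -0.2165  0.035 ]
```

View pics/top_crop.png

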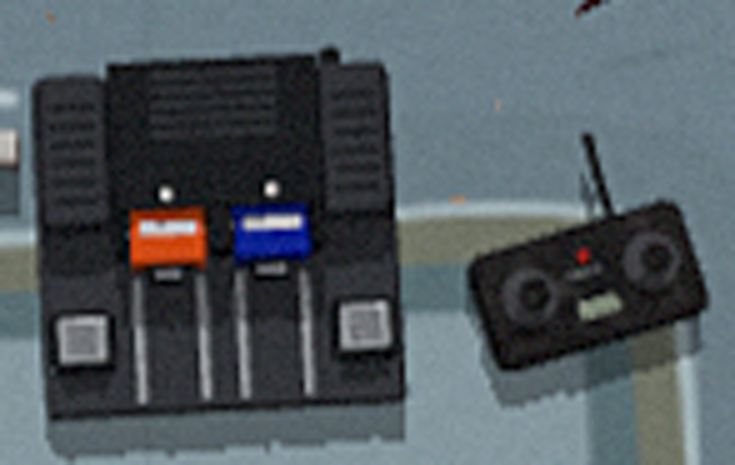

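View pics/scene_crop.png

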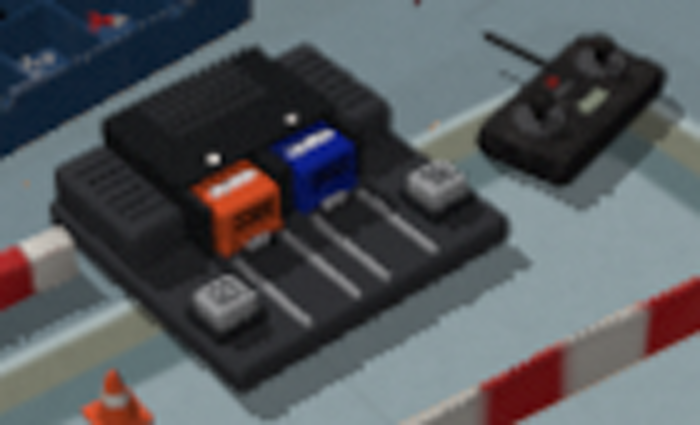

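The blue pack sits in the right bay at top (269,159), with the orange one in the left bay at (248,160). The right key is at about (288,177) and the left key at (231,180). The other look-alikes (cars, second handset at (413,127)) are away from the dock.

```bash
python3 - <<'E'
from h import *
a=lambda x,y:(x/5+215-.4,y/5+112-.4)
b=lambda x,y:(x/5+190-.4,y/5+150-.4)
kl=ray("top",a(82,340),.035);kr=ray("top",a(365,326),.035)
sl=ray("scene",b(226,295),.035);sr=ray("scene",b(437,178),.035)
print("top",kl,kr,np.linalg.norm(kl-kr));print("scene",sl,sr,np.linalg.norm(sl-sr))
fl=ray("top",a(48,418),.02);fr=ray("top",a(404,400),.02);print("front corners",fl,fr,np.linalg.norm(fl-fr))
for L,Rr in((kl,kr),(sl,sr),(fl,fr)):
    v=L-Rr;print("yaw deg",np.degrees(np.arctan2(-v[0],v[1])))
v=(kl-kr)[:2]/np.linalg.norm(kl-kr); yaw=np.arctan2(-v[0],v[1]); ex=np.array([np.cos(yaw),np.sin(yaw)]);
o=(kl+kr)[:2]/2+.034*ex; print("origin",o, "from front", (fl+fr)[:2]/2+.07*ex)
ey=np.array([-ex[1],ex[0]])
# check packs: front top corners
for p in((233,258),(310,255),(132,268),(206,264)):
    w=ray("top",a(*p),.048)[:2]-o; print("pack corner dock",w@ex,w@ey)
s=ctrl.get_state();print(R.from_rotvec(s["tool_rot"]).as_matrix().round(3))
E
```

```text
top [ 0.64508155 -0.10553777  0.035     ] [ 0.65176533 -0.24133128  0.035     ] 0.13595789364463448
scene [ 0.64402407 -0.10445187  0.035     ] [ 0.65062799 -0.23896918  0.035     ] 0.13467931389930218
front corners [ 0.60875964 -0.08877193  0.02      ] [ 0.61733024 -0.26133495  0.02      ] 0.17277572638250321
yaw deg 2.8178345007274217
yaw deg 2.8105911670899566
yaw deg 2.8433447354439743
origin [ 0.68238233 -0.17176306] from front [ 0.6829603  -0.17161219]
pack corner dock 0.0001857375343453524 -0.005827967637943249
pack corner dock -0.00017842501136173999 -0.042512848602672126
pack corner dock -0.002236980540534945 0.04236584803817232
pack corner dock -0.0020538388280795417 0.007148295936555802
[[ 0.963  0.269 -0.001]
 [ 0.269 -0.963  0.002]
 [-0.    -0.002 -1.   ]]
```

```bash
python3 - <<'E'
from h import *
a=cv2.imread("pics/scene0.png")[100:300,380:512];b=cv2.imread("pics/top0.png")[200:384,345:512]
a=cv2.resize(a,None,fx=2.8,fy=2.8);b=cv2.resize(b,None,fx=2.5,fy=2.5)
b=cv2.copyMakeBorder(b,0,a.shape[0]-b.shape[0],0,0,cv2.BORDER_CONSTANT)
cv2.imwrite("pics/box.png",np.hstack([a,b]))
E
```

```text
(no output)
```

View pics/box.png

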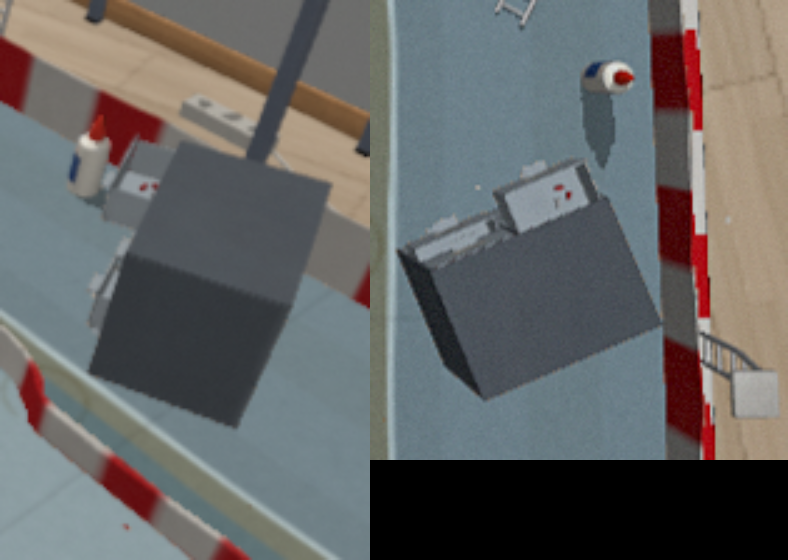

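```bash
python3 - <<'E'
from h import *
for z in (.08,.12,.16,.2,.24):
    p=ray("top",(390.6,360),z);print(z,p,ray("scene",(484.3,208.9),z), ray("top",(460,330),z)[:2],ray("top",(440,279),z)[:2],ray("top",(358,300),z)[:2])
s=ctrl.get_state()
T=R.from_rotvec(s["tool_rot"]); print(T.inv().apply(np.array([.6613,-.2191,.16])-s["position"])*100)
E
```

```text
0.08 [ 0.23167373 -0.46622849  0.08      ] [ 0.26628838 -0.51658215  0.08      ] [ 0.29710222 -0.62601274] [ 0.4117334  -0.58406466] [ 0.36528683 -0.39510513]
0.12 [ 0.24168527 -0.45464054  0.12      ] [ 0.25013714 -0.46781531  0.12      ] [ 0.30482871 -0.60884442] [ 0.41545646 -0.56836135] [ 0.37063201 -0.38600112]
0.16 [ 0.25169681 -0.44305259  0.16      ] [ 0.23398591 -0.41904847  0.16      ] [ 0.31255519 -0.5916761 ] [ 0.41917951 -0.55265804] [ 0.37597718 -0.37689711]
0.2 [ 0.26170834 -0.43146464  0.2       ] [ 0.21783467 -0.37028163  0.2       ] [ 0.32028167 -0.57450777] [ 0.42290257 -0.53695473] [ 0.38132236 -0.3677931 ]
0.24 [ 0.27171988 -0.41987669  0.24      ] [ 0.20168343 -0.32151479  0.24      ] [ 0.32800815 -0.55733945] [ 0.42662562 -0.52125142] [ 0.38666753 -0.3586891 ]
[ 57.82544434 -26.07855357  13.16693672]
```

>>> {"fn": "drive_tool", "kwargs": {"motion": [[[2.5,-1.1,0],[0,0,0],-0.356],[[4.8,-2.2,0],[0,0,0],-0.356],[[4.8,-2.2,0],[0,0,0],-0.356],[[4.8,-2.2,0],[0,0,0],-0.356],[[4.8,-2.2,0],[0,0,0],-0.356],[[4.8,-2.2,0],[0,0,0],-0.356],[[4.8,-2.2,0],[0,0,0],-0.356],[[4.8,-2.2,0],[0,0,0],-0.356],[[4.8,-2.2,0],[0,0,0],-0.356],[[4.8,-2.2,0],[0,0,0],-0.356],[[4.8,-2.2,0],[0,0,0],-0.356],[[2.0,-0.9,0],[0,0,0],-0.356]]}}

```text
time: 1.6
position: [0.6178, -0.25, 0.2915]
tool_rot: [-3.109, -0.433, -0.0]
ft_force: [0.4, 0.3, -0.4]
grip_width: 0.323
grip_force: 0.0
```

>>> {"fn": "drive_tool", "kwargs": {"motion": [[[0,0,2],[0,0,6.4],-0.356],[[0,0,3],[0,0,6.4],-0.356],[[0,0,0],[0,0,0],-0.356],[[0,0,0],[0,0,0],-0.356]]}}

```text
time: 2.1
position: [0.6158, -0.2548, 0.2432]
tool_rot: [3.14, 0.077, 0.001]
ft_force: [0.5, 0.2, 0.3]
grip_width: 0.323
grip_force: 0.0
```

```bash
cat >> h.py <<'E'
def togo(x,y,z):
    s=ctrl.get_state();T=R.from_rotvec(s["tool_rot"]);M=T.as_matrix()
    a=np.radians(2.82);ex=np.array([np.cos(a),np.sin(a)]);ey=np.array([-ex[1],ex[0]])
    o=np.array([.682,-.1715]);p=s["position"]
    d=p[:2]-o;print("t",s["time"],"dock TCP mm",(d@ex)*1e3,(d@ey)*1e3,p[2]*1e3,"F",s["ft_force"].round(2),"w",s["grip_width"]*87,"yaw",np.degrees(np.arctan2(M[1,0],M[0,0])),"tilt",M[:,2].round(4))
    t=np.r_[o+x*ex+y*ey,z];print("move cm",(T.inv().apply(t-p)*100).round(2))
E
python3 -c "
from h import *
togo(-.023,-.0465,.16)"
```

```text
t 2.1 dock TCP mm -70.22638426274553 -79.91450864505607 243.1898692589367 F [0.45 0.2  0.29] w 28.103851695256644 yaw 2.825205601315197 tilt [ 7.e-04 -7.e-04 -1.e+00]
move cm [ 4.72 -3.35  8.32]
```

>>> {"fn": "drive_tool", "kwargs": {"motion": [[[1.6,-1.1,2],[0,0,0],-0.356],[[1.6,-1.1,2],[0,0,0],-0.356],[[1.52,-1.15,2],[0,0,0],-0.356],[[0,0,2.3],[0,0,0],-0.356],[[0,0,2],[0,0,0],-0.356],[[0,0,0],[0,0,0],-0.356],[[0,0,0],[0,0,0],-0.356]]}}

```text
time: 2.98
position: [0.6617, -0.2185, 0.1397]
tool_rot: [3.14, 0.076, 0.001]
ft_force: [0.2, 0.2, 0.4]
grip_width: 0.322
grip_force: 0.0
```

```bash
python3 -c "
from h import *
togo(-.023,-.0465,.105)
a=ctrl.get_image('scene')[130:240,190:330,::-1];b=ctrl.get_image('top')[110:220,210:350,::-1]
cv2.imwrite('pics/near.png',cv2.resize(np.vstack([a,b]),None,fx=2.7,fy=2.7,interpolation=cv2.INTER_CUBIC))"
```

```text
t 2.975 dock TCP mm -22.563909609847357 -45.93048367818409 139.73391337968383 F [0.15 0.16 0.41] w 28.010695068108955 yaw 2.757920652486798 tilt [ 8.e-04 -4.e-04 -1.e+00]
move cm [-0.05  0.06  3.47]
```

View pics/near.png

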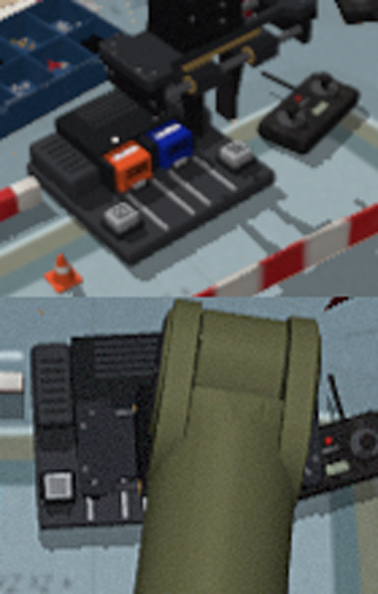

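The near picture shows both fingers above the blue pack's front. The key finger's tip is at crop (230,118), which is scene px (275,174).

>>> {"fn": "drive_tool", "kwargs": {"motion": [[[-0.05,0.06,1],[0,0,0],-0.356],[[0,0,1],[0,0,0],-0.356],[[0,0,0.8],[0,0,0],-0.356],[[0,0,0],[0,0,0],-0.356]]}}

```text
time: 3.58
position: [0.6601, -0.2187, 0.1099]
tool_rot: [-3.14, -0.076, 0.003]
ft_force: [0.4, 0.3, -0.3]
grip_width: 0.32
grip_force: 0.0
```

```bash
python3 -c "
from h import *
togo(-.023,-.0465,.0995)
a=np.radians(2.82)
def D(x,y,z): return np.array([.682+x*np.cos(a)-y*np.sin(a),-.1715+x*np.sin(a)+y*np.cos(a),z])
im=ctrl.get_image('scene')[:,:,::-1]
c=cv2.resize(im[150:230,215:315],None,fx=7,fy=7,interpolation=cv2.INTER_CUBIC)
s=ctrl.get_state();zt=s['position'][2]-.07
for fy in(-.025,-.068):
  q=[((proj('scene',D(-.023+dx,fy+dy,zt))-[215,150]+.5)*7).astype(int) for dx,dy in((-.0095,-.0075),(.0095,-.0075),(.0095,.0075),(-.0095,.0075))]
  cv2.polylines(c,[np.array(q)],True,(0,255,0),1)
q=[((proj('scene',D(-.034+dx,-.068+dy,.035))-[215,150]+.5)*7).astype(int) for dx,dy in((-.011,-.012),(.011,-.012),(.011,.012),(-.011,.012))]
cv2.polylines(c,[np.array(q)],True,(0,255,255),1)
cv2.imwrite('pics/near2.png',c)"
```

```text
t 3.575 dock TCP mm -24.176980949962054 -46.08675539089596 109.8535745224572 F [ 0.44  0.26 -0.33] w 27.862532733374508 yaw 2.7774193336610677 tilt [-2.1e-03  7.0e-04 -1.0e+00]
move cm [0.12 0.04 1.04]
```

View pics/near2.png

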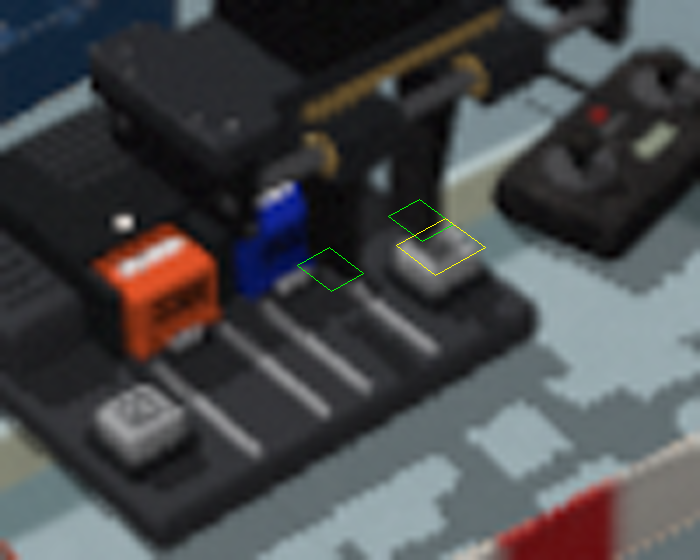

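>>> {"fn": "drive_tool", "kwargs": {"motion": [[[0,0,0.3],[0,0,0],-0.356],[[0,0,0.2],[0,0,0],-0.356],[[0,0,0.2],[0,0,0],-0.356],[[0,0,0.15],[0,0,0],-0.356],[[0,0,0.15],[0,0,0],-0.356],[[0,0,0],[0,0,0],-0.356],[[0,0,0],[0,0,0],-0.356]]}}

```text
time: 4.5
position: [0.6606, -0.2191, 0.1013]
tool_rot: [3.14, 0.076, -0.001]
ft_force: [-2.2, 0.0, 4.1]
grip_width: 0.323
grip_force: 2.9
```

```bash
python3 -c "
from h import *
togo(-.024,-.0465,.0995)
im=ctrl.get_image('scene')[:,:,::-1]
cv2.imwrite('pics/near3.png',cv2.resize(im[150:230,215:315],None,fx=7,fy=7,interpolation=cv2.INTER_CUBIC))"
```

```text
t 4.5 dock TCP mm -23.728192627477576 -46.44618207725438 101.32448830862198 F [-2.24  0.01  4.08] w 28.0887621916842 yaw 2.769252727836763 tilt [-5.e-04 -2.e-04 -1.e+00]
move cm [-0.03  0.01  0.18]
```

View pics/near3.png

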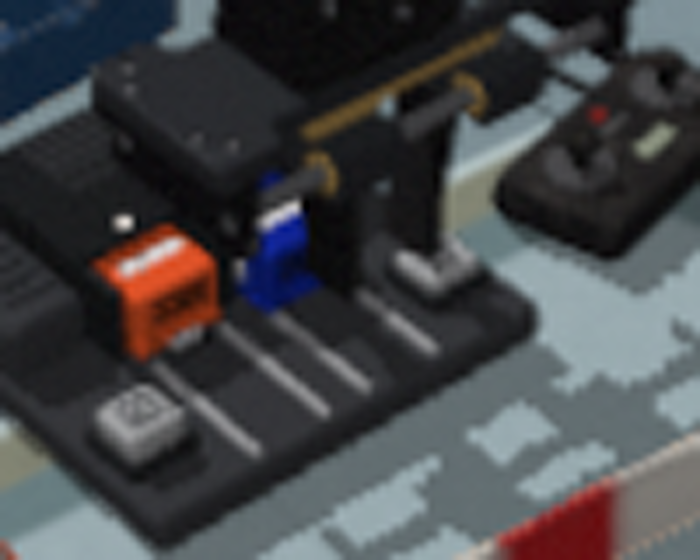

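The blue pack has sprung about 14 mm and is pushing on the trap finger (Fx −2.2 N). The front of the pack is at crop (275,290). I'll draw back slowly, staying level.

>>> {"fn": "drive_tool", "kwargs": {"motion": [[[-0.15,0,0],[0,0,0],-0.356],[[-0.15,0,0],[0,0,0],-0.356],[[-0.15,0,0],[0,0,0],-0.356],[[-0.15,0,0],[0,0,0],-0.356],[[-0.15,0,0],[0,0,0],-0.356],[[-0.15,0,0],[0,0,0],-0.356],[[-0.15,0,0],[0,0,0],-0.356],[[-0.15,0,0],[0,0,0],-0.356],[[-0.15,0,0],[0,0,0],-0.356],[[-0.15,0,0],[0,0,0],-0.356]]}}

```text
time: 5.8
position: [0.6458, -0.2197, 0.1013]
tool_rot: [3.141, 0.076, 0.0]
ft_force: [0.3, 0.2, 3.0]
grip_width: 0.319
grip_force: 2.3
```

>>> {"fn": "drive_tool", "kwargs": {"motion": [[[-0.15,0,0],[0,0,0],-0.356],[[-0.15,0,0],[0,0,0],-0.356],[[-0.15,0,0],[0,0,0],-0.356],[[-0.15,0,0],[0,0,0],-0.356],[[-0.1,0,0],[0,0,0],-0.356],[[-0.1,0,0],[0,0,0],-0.356],[[-0.1,0,0],[0,0,0],-0.356],[[0,0,0],[0,0,0],-0.356]]}}

```text
time: 6.8
position: [0.6368, -0.2201, 0.1013]
tool_rot: [3.141, 0.076, -0.0]
ft_force: [0.5, -0.8, 3.4]
grip_width: 0.328
grip_force: 2.2
```

```bash
python3 -c "
from h import *
togo(-.052,-.0465,.1013)
im=ctrl.get_image('scene')[:,:,::-1]
cv2.imwrite('pics/near4.png',cv2.resize(im[150:230,215:315],None,fx=7,fy=7,interpolation=cv2.INTER_CUBIC))"
```

```text
t 6.8 dock TCP mm -47.57511477030928 -46.28523906012583 101.28114348018704 F [ 0.47 -0.75  3.42] w 28.55341333108315 yaw 2.7730074656451897 tilt [-2.e-04 -1.e-04 -1.e+00]
move cm [-0.44  0.02 -0.  ]
```

View pics/near4.png

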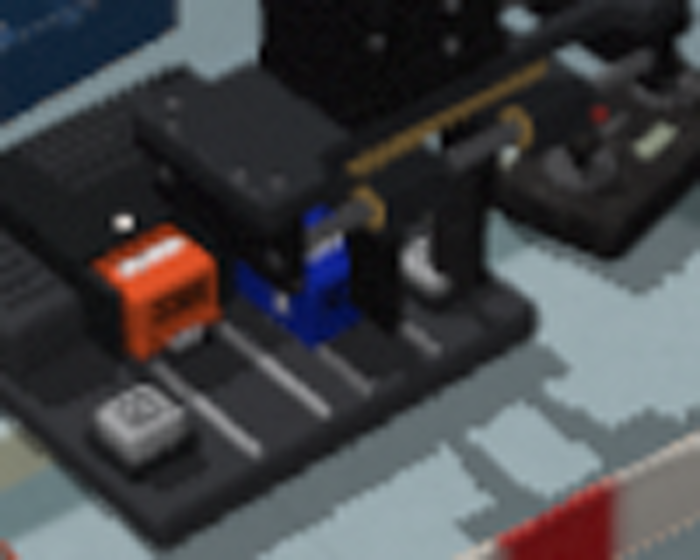

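The pack has followed the finger, with its front foot at crop (315,345), about 38 mm out. The spring is nearly spent, so I'll keep drawing back slowly.

>>> {"fn": "drive_tool", "kwargs": {"motion": [[[-0.1,0,0],[0,0,0],-0.356],[[-0.1,0,0],[0,0,0],-0.356],[[-0.1,0,0],[0,0,0],-0.356],[[-0.1,0,0],[0,0,0],-0.356],[[-0.1,0,0],[0,0,0],-0.356],[[-0.1,0,0],[0,0,0],-0.356],[[-0.1,0,0],[0,0,0],-0.356],[[-0.2,0,0],[0,0,0],-0.356],[[-0.3,0,0],[0,0,0],-0.356],[[-0.4,0,0],[0,0,0],-0.356],[[-0.4,0,0],[0,0,0],-0.356],[[0,0,0],[0,0,0],-0.356]]}}

```text
time: 8.35
position: [0.6163, -0.2212, 0.1011]
tool_rot: [3.141, 0.075, -0.001]
ft_force: [0.6, 0.0, 0.1]
grip_width: 0.322
grip_force: 0.0
```

>>> {"fn": "drive_tool", "kwargs": {"motion": [[[-1,0,0],[0,0,0],-0.356],[[-1.5,0,-1],[0,0,0],-0.356],[[-2,0,-2],[0,0,0],-0.356],[[-3,0,-3],[0,0,0],-0.356],[[-3,0,-3],[0,0,0],-0.356],[[-3,0,-3],[0,0,0],-0.356],[[-3,0,-3],[0,0,0],-0.356],[[0,0,0],[0,0,0],-0.356]]}}

```text
time: 9.35
position: [0.4509, -0.2303, 0.2545]
tool_rot: [3.136, 0.071, 0.006]
ft_force: [0.7, 1.1, 0.2]
grip_width: 0.324
grip_force: 0.0
```

```bash
python3 -c "
from h import *
togo(-.052,-.0465,.1013)
a=ctrl.get_image('scene')[150:230,190:330,::-1];b=ctrl.get_image('top')[115:205,210:350,::-1]
cv2.imwrite('pics/end.png',cv2.resize(np.vstack([a,b]),None,fx=3.5,fy=3.5,interpolation=cv2.INTER_CUBIC))"
```

```text
t 9.35 dock TCP mm -233.6946338695046 -47.35175936379875 254.46577168386892 F [0.74 1.12 0.17] w 28.18214321267387 yaw 2.60243062702688 tilt [ 0.0041 -0.0045 -1.    ]
move cm [18.11 -0.23 15.39]
```

View pics/end.png

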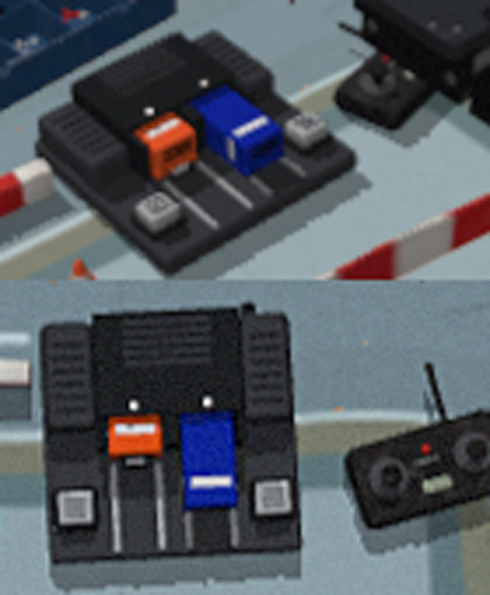

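The end picture shows the blue pack straight in its bay, with its front at top row 180 against row 163 when latched, so it is about 39 mm out. The orange pack is latched, both keys are up and the handset is in place. Handing in.

```bash
python3 -c "
from bench import ctrl
print(ctrl.close_job())"
```

```text
the job is handed in; nothing more can be done
None
```

The job is handed in, and no verdict came back. In the last pictures the blue pack stood straight on the deck, about 39 mm out of its bay, with the hand clear, the orange pack latched, both keys up and the handset not visibly moved (cone and striped block only partly in view).

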